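# Seat the proud tube and start the block shaker

## Task

One capped tube in the block shaker stands proud of the others: with the fingertips push it gently down until it is fully home, level with the rest, then press the start button (the widest of the three on the panel) all the way in and let it go. Do not touch the other tubes or the steel probe, do not press the two small buttons, pull nothing up, and leave the things on the bench where they are; finish with the hand withdrawn clear.

Things in the scene. Friction and masses are not known exactly. Their poses are not given: they have to be found in the camera images.
- shaker: white bench appliance 230 (x) by 240 (y) mm, fixed; origin under its centre on the bench, its -x side is its front. Front panel, top at z = 80 mm: three round buttons at x = -75, y = -65, 0, 65 mm, in any order. Behind it a dark metal block, top at z = 100 mm: wells at x = 22, 68 by y = -69, -23, 23, 69 mm hold, in any order, seven capped tubes and one thin steel probe
- proud_cap (a point): centre of the top of the white screw cap (22 mm across, 13 mm high, on a clear tube 16 mm across) of the one tube that stands proud; fully home this point is 21 mm above the block's top (121 mm above the bench), level with the other caps
- proud (a joint): how far that tube stands above its home position, m: 0 fully home (a firm stop), about 0.018 to 0.026 at the start; it slides straight down against about 3 N of friction and stays where it is left
- start_top (a point): centre of the top of the start button, the widest of the three buttons (30 mm across), 101 mm above the bench when released; the button springs back
- start (a joint): travel of the start button, m: 0 released, 0.005 fully pressed, which takes 5 N
- probe_top (a point): top end of the bare steel temperature probe standing in a well, 6 mm across, 34 mm above the block; not to be touched
- tube1_cap (a point): centre of the top of the cap of another tube of the same kind, already home, 121 mm above the bench; not to be touched
- tube2_cap (a point): centre of the top of the cap of another tube of the same kind, already home, 121 mm above the bench; not to be touched
- tube3_cap (a point): centre of the top of the cap of another tube of the same kind, already home, 121 mm above the bench; not to be touched
- tube4_cap (a point): centre of the top of the cap of another tube of the same kind, already home, 121 mm above the bench; not to be touched
- tube5_cap (a point): centre of the top of the cap of another tube of the same kind, already home, 121 mm above the bench; not to be touched
- tube6_cap (a point): centre of the top of the cap of another tube of the same kind, already home, 121 mm above the bench; not to be touched
- key1_top (a point): centre of the top of a small button (16 mm across); not to be pressed
- key1 (a joint): travel of that small button, m: 0 released, 0.005 fully pressed
- key2_top (a point): centre of the top of a small button (16 mm across); not to be pressed
- key2 (a joint): travel of that small button, m: 0 released, 0.005 fully pressed
- reagent: loose reagent bottle, 52 mm across, 105 mm high; origin at its underside; to be left where it is
- beaker: loose empty glass beaker, 60 mm across, 75 mm high; origin at its underside; to be left where it is
- pot: loose sample pot with a screw lid, 44 mm across, 55 mm high; origin at its underside; to be left where it is
- marker: loose marker pen lying on the bench, 131 mm long along its x, 15 mm thick; origin at its underside; to be left where it is
- tipbox: loose box of pipette tips, 89 by 124 mm, 55 mm high; origin at its underside; to be left where it is
- timer: loose flat square bench timer, 62 mm square, 14 mm high; origin at its underside; to be left where it is
Mind the look-alikes: they are no part of the job. Of the things shaped like the marker, the white one is meant.

How it is judged (in metres and radians):
On the way, in this order (a step that is already met when the one before it is completed fails the run):
1. the proud tube is pushed home (within 3 mm) (value of joint proud below 0.003 m), for 0.2 s.
2. the start button is pressed in (at least 4 of its 5 mm), the tube being home (value of joint proud below 0.003 m and value of joint start above 0.004 m), for 0.05 s.
At the end, for the whole second after the job is handed in: The tube that stood proud is within 3 mm of home, all three buttons are out again (within 1 mm), the other tubes are within 3 mm and the loose things within 20 mm of where they were, and the loose things are at rest (value of joint proud below 0.003 m and value of joint each of start, key1, key2 below 0.001 m and distance of each of tube1_cap, tube2_cap, tube3_cap, tube4_cap, tube5_cap, tube6_cap from where it was at the start of the episode below 0.003 m and distance of each of reagent, beaker, pot, marker, tipbox, timer from where it was at the start of the episode below 0.02 m and linear speed of each of reagent, beaker, pot, marker, tipbox, timer below 0.02 m/s); the robot touches nothing.
It fails at once if another tube or the probe is touched (over 1 N) or another tube shifted by over 3 mm (contact force between any of tube1, tube2, tube3, tube4, tube5, tube6, probe and the fingers above 1 N or contact force between any of tube1, tube2, tube3, tube4, tube5, tube6, probe and the arm above 1 N or distance of any of tube1_cap, tube2_cap, tube3_cap, tube4_cap, tube5_cap, tube6_cap from where it was at the start of the episode above 0.003 m).
It fails at once if a small button is pressed (over 1.5 mm) (value of joint any of key1, key2 above 0.0015 m).
It fails at once if start is pressed before the tube is home (value of joint proud above 0.003 m and value of joint start above 0.002 m).
It fails at once if the proud tube is pulled up, or it or the start button is pushed hard (over 40 N) (value of joint proud above 0.031 m or contact force between any of proud, start and the fingers above 40 N or contact force between any of proud, start and the arm above 40 N).
It fails at once if a loose bystander is moved by over 20 mm or lifted (distance of any of reagent, beaker, pot, marker, tipbox, timer from where it was at the start of the episode above 0.02 m).
It also fails if it takes over 38 s, if anything falls off the work surface, if the arm or the gripper's body presses on something with over 40 N, if the wrist force passes 120 N, or if a joint passes its speed limit or range.

## Robot

A 6-joint arm with a two-finger parallel gripper is mounted at the origin on the work surface. World frame = base frame: x ahead of the robot, y to its left, z up, the work surface at z = 0. Lengths are in mm, angles in rad, forces in N, time in s.
With the tool pointing down it reaches from about 350 to 975 mm from the base axis. Payload 7.1 kg.
Tool frame: the origin (TCP) lies at the very end of the fingers, on their centre line; the grasp point (between the pads) lies 19 mm behind it; x points along the fingers, y is the direction in which the jaws open and shut, and the axes are right-handed (so a half turn about x gives the same grasp; the last joint's range is limited). The gripper opens to 88 mm and grips with 3 to 60 N. Pads are 20 mm wide; open, the fingers measure 115 mm over their backs; the gripper's body (75 mm by 178 mm) begins 61 mm behind the grasp point.
Start: joints at [-1.343, 0.423, 1.63, -0, 1.089, -0.019], TCP at [152.708, -606.04, 222.675] pointing down, gripper open.
Joint ranges: [-3, 3], [-0.9, 2.11], [0.09, 2.58], [-1.31, 4.45], [0.11, 2.69], [-2.54, 2.54]. Speed limits (rad/s): [2.39, 2.39, 3.01, 3.14, 3.14, 3.14].

## Interface

Orientations are given as a rotation vector (axis times angle).
In Python, from workcell import ctrl gives the robot as it stands. The module is installed in compiled form; this text tells all that it offers.
- The arm moves only by the tool carry_out, never from a script. Its argument "commands" is a list of rows, each a list of 6 numbers: the shift along the tool's x, y, z in m, then the turn, a rotation vector about the tool's x, y, z in degrees. In form: [[tx, ty, tz, rx, ry, rz], ...]. A call has 1 to 8 rows; each row shifts and turns the pose as measured when the row begins, along the tool's axes as they then stand; what a row does not reach is not made up. A row lasts 1/8 s, in which the tool goes at most 62.5 mm and 10.7 degrees, less where a joint would pass 70% of its speed; a pose out of reach is approached as far as the arm can. A call with a gripper value outside its range is refused whole. "grip" is the closure, from 0 (fully open) to 1 (shut), set as the call begins (left out, the last holds). The fingers move at their own pace and stop on an object; the grip force is fixed at half the most. Time passes only in rows, so rows that do not move let the fingers close. It gives the time, the measured TCP pose, the force and the opening at its end, in the units of the state.
- ctrl.get_obs(): the state, without advancing time (a new reading comes with each control period).
- ctrl.get_image(name): name is "side" or "top"; returns a dict with "pixels" (400x640x3 uint8, blue, green, red), "intrinsics" (3x3 intrinsics, pixels), "rvec" (rotation vector, rad) and "tvec" (3), from world to camera coordinates, as OpenCV has them. Camera axes: x right, y down, z forward; pixel columns grow to the right and rows downward; lengths in mm; the calibration is good to about 2 mm. A picture is of the moment at which its call begins. There is no depth.
- ctrl.close_job(): hands the job in, once; it reports no verdict.
The state is a dict: "t": time; "qpos": joint angles; "qvel": joint speeds; "joint_torque": joint torques, N m; "ee_pos": TCP position; "orientation": TCP orientation; "ft_force": force on the tool from outside, world axes, zero at the start; "moment": the same for the moment, N m; "width": finger opening in mm.
Only numpy, scipy, OpenCV 4.12 (cv2) and the standard library are available. Lean on these libraries where they do the work, as an engineer would, in place of code of your own. Each camera call takes 0.05 s, during which the arm holds its last target. There are 200 camera calls.

## Working session

There is one attempt and no reset: what is moved stays moved. The work goes in short steps, Python scripts to look and compute and a tool call to move; the robot and the scene stay as the last step left them, time stands still between calls to the robot, and variables do not carry over. Pictures are saved under pics/ and viewed, about 8 in all and at most 12, crops included, and the job is handed in when it is done.

Besides the shell and the picture viewer there is one more tool, called as name(argument=value, ...), one argument or row to a line, values as JSON. carry_out: Moves the arm, as the interface text tells. Its arguments: {"type":"object","properties":{"commands":{"type":"array"},"grip":{"type":"number"}},"required":["commands"]}

```bash
mkdir -p pics
python3 - <<'E'
from workcell import ctrl
import cv2,numpy as np,pickle
o=ctrl.get_obs(); print(o)
for n in("top","side"):
    d=ctrl.get_image(n); cv2.imwrite(f"pics/{n}0.png",d["pixels"]); pickle.dump(d,open(f"{n}0.pkl","wb"))
    R=cv2.Rodrigues(np.array(d["rvec"],float))[0]; print(n,d["intrinsics"],-R.T@np.array(d["tvec"]).ravel(),R[2])
E
```

```text
{'t': 0.0, 'qpos': array([-1.34300174e+00,  4.23812438e-01,  1.63067742e+00,  3.38157120e-05,
        1.08864565e+00, -1.89814733e-02]), 'qvel': array([-2.01228468e-05, -6.60798062e-04,  3.36394344e-04, -1.91670405e-03,
        6.73807827e-04,  2.20818652e-04]), 'joint_torque': array([ 9.97203533e-04, -5.44628656e+01, -2.73666930e+01,  6.44274708e-02,
        2.29074742e-02, -1.06570149e-04]), 'ee_pos': array([ 152.59226073, -605.50530579,  221.92439533]), 'orientation': array([ 2.09072839,  0.26090823, -2.0910044 ]), 'ft_force': array([ 0.87609556,  0.40411755, -0.07600409]), 'moment': array([-0.02727715, -0.01241113,  0.07591882]), 'width': 87.95189840293376}
top [[397.02859623   0.         321.28086444]
 [  0.         397.02859623 200.91770948]
 [  0.           0.           1.        ]] [ 381.32953586  -13.97284275 1019.5628133 ] [ 0.2005858   0.03801838 -0.97893817]
side [[464.05019289   0.         318.90842428]
 [  0.         464.05019289 200.94394752]
 [  0.           0.           1.        ]] [ 40.78605058 552.95754639 724.07666051] [ 0.54690375 -0.5520024  -0.62943597]
```

View pics/top0.png

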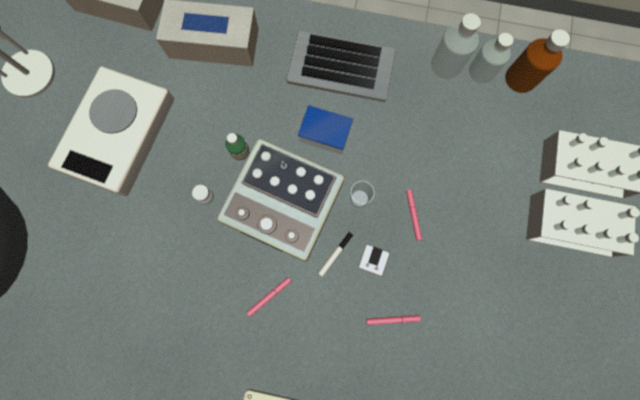

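View pics/side0.png

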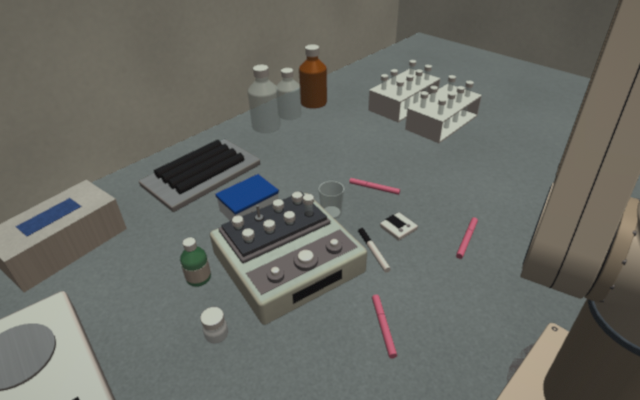

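The top view shows the shaker at about (281,200). Its buttons are at (243,213), (266,224) and (292,236), the probe is at (283,165), and there are seven white caps. I'll enlarge both views and measure the cap blobs.

```bash
cat > h.py <<'E'
import cv2,numpy as np
def cam(d): return cv2.Rodrigues(np.array(d["rvec"],float))[0],np.array(d["tvec"],float).ravel(),np.array(d["intrinsics"])
def cast(d,uv,z):
    R,t,K=cam(d); C=-R.T@t; r=R.T@np.linalg.inv(K)@np.array([uv[0],uv[1],1.]); return C+r*(z-C[2])/r[2]
def proj(d,p): return cv2.projectPoints(np.array(p,float).reshape(-1,3),np.array(d["rvec"],float),np.array(d["tvec"],float),np.array(d["intrinsics"]),None)[0].reshape(-1,2)
def blobs(im,box,thr,lo=15,hi=400):
    x0,y0,x1,y1=box; g=im[y0:y1,x0:x1].min(2)
    n,l,s,c=cv2.connectedComponentsWithStats((g>thr).astype(np.uint8))
    return [(np.round(c[i]+[x0,y0],1),s[i,2:]) for i in range(1,n) if lo<=s[i,4]<=hi]
E
python3 - <<'E'
import pickle,cv2,numpy as np
from h import *
T=pickle.load(open("top0.pkl","rb"));S=pickle.load(open("side0.pkl","rb"))
for d,b in((T,(215,135,350,262)),(S,(205,180,370,312))):
    for thr in(175,200):
        print(thr,[(c.tolist(),s.tolist()) for c,s in blobs(d["pixels"],b,thr)])
a=cv2.resize(T["pixels"][135:262,215:350],None,fx=4,fy=4,interpolation=cv2.INTER_CUBIC)
b=cv2.resize(S["pixels"][180:312,205:370],None,fx=4,fy=4,interpolation=cv2.INTER_CUBIC)
cv2.imwrite("pics/topc.png",a);cv2.imwrite("pics/sidec.png",b)
E
```

```text
175 [([231.3, 137.8], [10, 7, 57]), ([265.5, 155.7], [8, 8, 49]), ([305.7, 161.0], [33, 15, 49]), ([300.4, 171.5], [8, 8, 53]), ([256.6, 172.8], [8, 8, 49]), ([318.4, 179.3], [8, 8, 53]), ([274.4, 180.6], [8, 8, 54]), ([292.0, 188.6], [9, 8, 56]), ([309.8, 194.4], [9, 8, 61]), ([241.1, 212.1], [5, 5, 24]), ([266.0, 223.4], [11, 12, 108]), ([291.0, 235.0], [5, 5, 25]), ([334.7, 254.6], [13, 15, 65])]
200 [([231.3, 137.7], [8, 7, 45]), ([265.2, 155.5], [7, 6, 34]), ([300.5, 171.2], [8, 7, 40]), ([257.0, 172.9], [7, 7, 36]), ([318.1, 179.2], [7, 7, 42]), ([274.2, 180.8], [8, 7, 42]), ([292.0, 188.8], [7, 7, 41]), ([309.6, 194.4], [8, 8, 48]), ([241.2, 212.3], [5, 4, 15]), ([265.9, 223.5], [11, 10, 89]), ([291.0, 234.9], [5, 5, 20]), ([334.8, 254.7], [12, 14, 43])]
175 [([296.8, 194.5], [8, 4, 25]), ([308.0, 196.9], [9, 5, 31]), ([277.7, 202.1], [8, 5, 30]), ([288.9, 214.1], [9, 5, 33]), ([237.3, 218.8], [8, 5, 33]), ([268.7, 222.9], [9, 5, 34]), ([247.4, 231.9], [8, 5, 35]), ([305.2, 255.0], [13, 9, 93]), ([275.0, 269.5], [5, 4, 16]), ([212.9, 309.8], [16, 4, 46])]
200 []
```

View pics/topc.png

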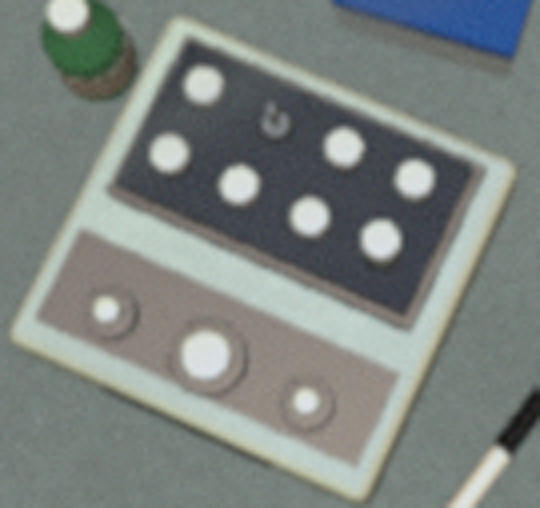

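View pics/sidec.png

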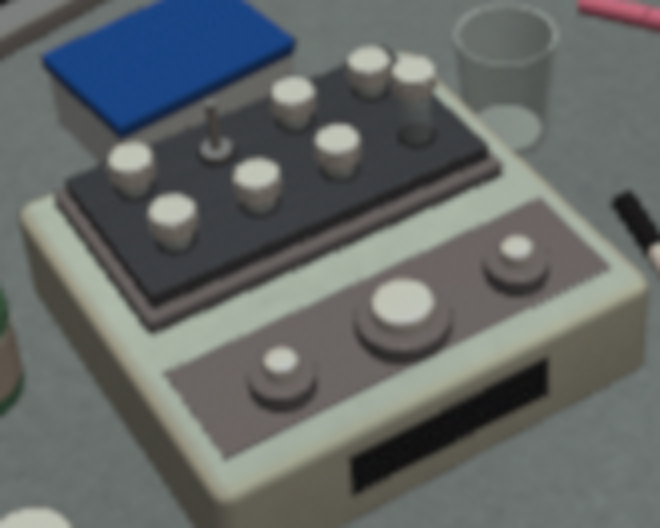

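The candidates for the proud tube are the seven caps. Only the one at the right end of the front row (top (310,194), side (308,197)) shows clear tube under its cap, so that is the proud one. Of the buttons at (241,212), (266,223) and (291,235), the middle one is clearly the widest, so it is start.

Next I'll fit the shaker pose from these points.

```bash
cat > fit.py <<'E'
import pickle,numpy as np
from scipy.optimize import least_squares
from h import *
T=pickle.load(open("top0.pkl","rb"));S=pickle.load(open("side0.pkl","rb"))
L=[(68,69,121),(68,-23,121),(68,-69,121),(22,69,121),(22,23,121),(22,-23,121),(-75,0,101)]
t=[(265.4,155.6),(300.5,171.4),(318.3,179.3),(256.8,172.8),(274.3,180.7),(292,188.7),(266,223.4)]
s=[(237.3,218.8),(277.7,202.1),(296.8,194.5),(247.4,231.9),(268.7,222.9),(288.9,214.1),(305.2,255)]
def W(p,q):
    c,n=np.cos(p[2]),np.sin(p[2]); q=np.array(q,float).reshape(-1,3)
    return np.c_[p[0]+c*q[:,0]-n*q[:,1],p[1]+n*q[:,0]+c*q[:,1],q[:,2]]
for nm,use in(("top",[(T,t)]),("side",[(S,s)]),("both",[(T,t),(S,s)])):
    r=least_squares(lambda p:np.concatenate([(proj(d,W(p,L))-u).ravel() for d,u in use]),[550,100,-.4])
    print(nm,r.x.round(3),np.abs(r.fun).max().round(2))
p=r.x
st,px=W(p,(-75,0,101))[0],W(p,(22,-69,121))[0]
print("start",st,"proud xy",px)
for z in(139,142,145,148): print(z,proj(T,[px[0],px[1],z]),proj(S,[px[0],px[1],z]))
print(W(p,[(22,-23,121),(68,-69,121),(-75,-65,0),(-75,65,0)]).round(1))
# grid of side-view ray at proud
for z in(140,145): print(cast(T,(309.7,194.4),z),cast(S,(308,196.9),z))
E
python3 fit.py
python3 - <<'E'
from workcell import ctrl
import cv2
o=ctrl.get_obs();print(cv2.Rodrigues(o["orientation"])[0].round(3))
E
```

```text
top [ 5.63705e+02  1.20595e+02 -2.25000e-01] 0.12
side [ 5.63512e+02  1.22247e+02 -2.28000e-01] 0.17
both [ 5.63787e+02  1.21424e+02 -2.27000e-01] 0.5
start [490.70460003 138.27334284 101.        ] proud xy [569.72366331  49.24532681 121.        ]
139 [[309.49259759 195.00130694]] [[308.32342779 198.76846006]]
142 [[309.45905027 194.7116249 ]] [[308.27307448 197.60584408]]
145 [[309.42528312 194.42004458]] [[308.2225171  196.43851609]]
148 [[309.39129396 194.12654727]] [[308.17175439 195.26644738]]
[[580.1  94.1 121. ]
 [614.5  38.9 121. ]
 [476.1  74.9   0. ]
 [505.3 201.6   0. ]]
[570.97397529  49.00604603 140.        ] [573.56412292  46.26462203 140.        ]
[569.89591449  48.64803358 145.        ] [569.00326551  50.602177   145.        ]
[[-0.     0.244 -0.97 ]
 [ 0.001 -0.97  -0.244]
 [-1.    -0.001 -0.   ]]
```

carry_out(
  commands=[
    [0, -0.033, -0.035, 0, 0, 0],
    [0, -0.033, -0.035, 0, 0, 0],
    [0, -0.033, -0.035, 0, 0, 0],
    [0, -0.033, -0.035, 0, 0, 0],
    [0, -0.033, -0.035, 0, 0, 0],
    [0, -0.033, -0.035, 0, 0, 0],
    [0, -0.033, -0.035, 0, 0, 0],
    [0, -0.033, -0.035, 0, 0, 0],
  ],
  grip=1,
)

```text
t: 1.1
ee_pos: [363.3, -273.2, 220.2]
orientation: [2.094, 0.257, -2.096]
ft_force: [-0.2, 0.2, -0.2]
width: 11.0
```

carry_out(
  commands=[
    [0, -0.033, -0.035, 0, 0, 0],
    [0, -0.033, -0.035, 0, 0, 0],
    [0, -0.033, -0.035, 0, 0, 0],
    [0, -0.033, -0.035, 0, 0, 0],
    [0, -0.033, -0.035, 0, 0, 0],
    [0, -0.033, -0.035, 0, 0, 0],
  ],
)

```text
t: 1.85
ee_pos: [523.4, -21.7, 220.1]
orientation: [2.093, 0.257, -2.097]
ft_force: [0.5, -0.0, -0.2]
width: 0.5
```

carry_out(
  commands=[
    [0, -0.029, -0.031, 0, 0, 0],
    [0, -0.028, -0.031, 0, 0, 0],
    [0.02, 0, 0, 0, 0, 0],
    [0.02, 0, 0, 0, 0, 0],
    [0, 0, 0, 0, 0, 0],
  ],
)

```text
t: 2.48
ee_pos: [572.1, 55.2, 177.9]
orientation: [2.089, 0.263, -2.096]
ft_force: [0.6, -0.2, 0.4]
width: 0.1
```

```bash
cat > look.py <<'E'
import sys,cv2,numpy as np,pickle
from workcell import ctrl
k=sys.argv[1]; ims=[]
for n,(x0,y0,x1,y1) in(("top",(215,130,365,265)),("side",(205,120,375,312))):
    d=ctrl.get_image(n); pickle.dump(d,open(f"{n}{k}.pkl","wb"))
    c=cv2.resize(d["pixels"][y0:y1,x0:x1],None,fx=2.6,fy=2.6,interpolation=cv2.INTER_CUBIC)
    ims.append(cv2.copyMakeBorder(c,0,500-c.shape[0],0,395-c.shape[1] if c.shape[1]<395 else 0,cv2.BORDER_CONSTANT)[:, :400] if n=="top" else cv2.resize(d["pixels"][y0:y1,x0:x1],(400,452)))
h=500; ims=[cv2.copyMakeBorder(i,0,h-i.shape[0],0,400-i.shape[1],cv2.BORDER_CONSTANT) for i in ims]
cv2.imwrite(f"pics/look{k}.png",np.hstack(ims))
o=ctrl.get_obs(); print(o["t"],o["ee_pos"],o["ft_force"],cv2.Rodrigues(o["orientation"])[0].round(3).tolist())
E
python3 look.py 1
```

```text
2.575 [573.18905898  54.97314684 179.56232763] [-0.76358046  0.31152343 -0.23690627] [[-0.001, 0.243, -0.97], [0.004, -0.97, -0.243], [-1.0, -0.004, -0.0]]
```

View pics/look1.png

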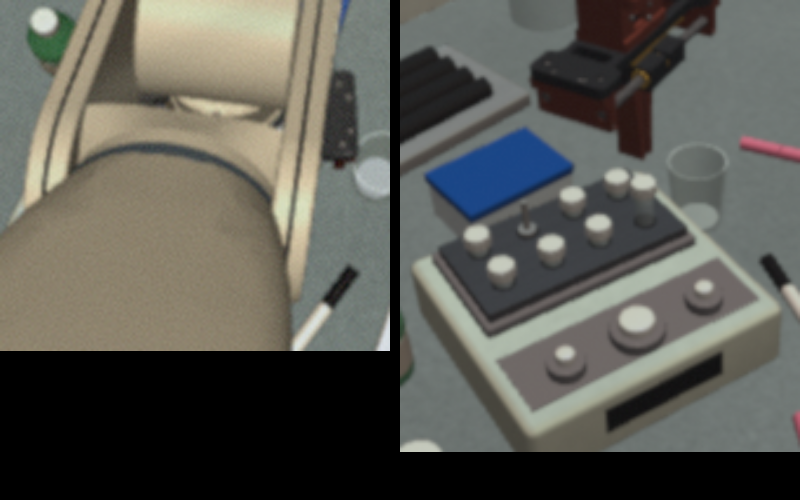

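The side view shows the closed fingertips above the proud cap, a little off centre. The top view is blocked by the arm. I'll correct the offset and descend.

carry_out(
  commands=[
    [0, 0.005, 0.0045, 0, 0, 0],
    [0, 0, 0, 0, 0, 0],
  ],
)

```text
t: 2.82
ee_pos: [570.5, 48.3, 181.1]
orientation: [2.095, 0.262, -2.091]
ft_force: [-0.9, 0.1, 0.1]
width: 1.0
```

Run:
```python
from workcell import ctrl
from h import *
import numpy as np
P=[]
d=ctrl.get_image("side"); o=ctrl.get_obs(); print(o["ee_pos"],o["orientation"])
im=d["pixels"]; print(proj(d,[o["ee_pos"],[569.7,49.2,144]]))
# red finger mask lower end
b=im.astype(int); m=(b[...,2]>b[...,0]+20)&(b[...,2]>50)
m[:, :290]=0;m[:,322:]=0;m[:140]=0;m[196:]=0
ys,xs=np.where(m)
for y in range(170,ys.max()+1): print(y,xs[ys==y].min() if (ys==y).any() else None,xs[ys==y].max() if (ys==y).any() else None)
```

```text
[570.76204036  48.43441919 181.21385761] [ 2.09501127  0.26175904 -2.09009633]
[[307.51271239 181.56872698]
 [308.26364327 196.82273063]]
170 299 311
171 299 311
172 298 311
173 311 311
174 311 311
175 311 311
176 311 311
177 None None
178 None None
179 None None
180 None None
181 311 311
182 311 312
183 311 311
```

carry_out(
  commands=[
    [0.015, 0, 0, 0, 0, 0],
    [0.012, 0, 0, 0, 0, 0],
    [0, 0, 0, 0, 0, 0],
  ],
)

```text
t: 3.25
ee_pos: [570.7, 48.3, 152.4]
orientation: [2.095, 0.261, -2.09]
ft_force: [-0.4, 0.1, -0.7]
width: 0.3
```

```bash
python3 look.py 2
```

```text
3.35 [571.36734321  48.41002005 153.43968626] [0.42372181 0.46684017 0.32552988] [[0.004, 0.243, -0.97], [0.004, -0.97, -0.243], [-1.0, -0.003, -0.004]]
```

View pics/look2.png

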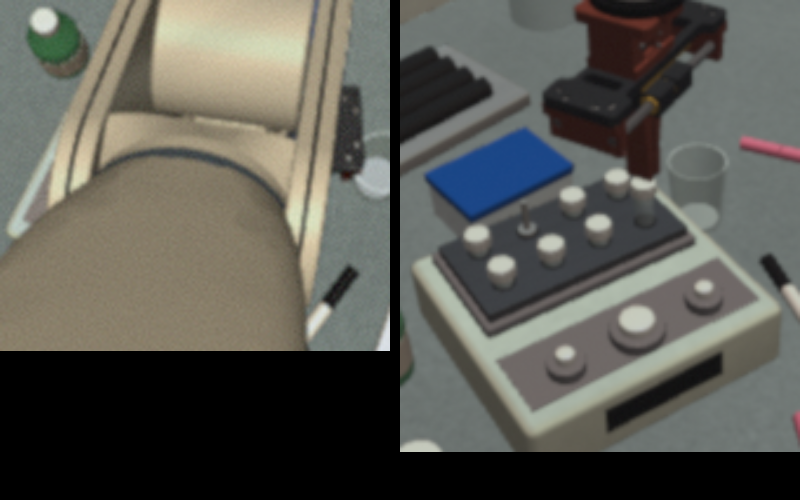

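The side view shows the fingertips directly above the proud cap at about (642,178) in the crop. I'll push down in small steps.

carry_out(
  commands=[
    [0.005, 0, 0, 0, 0, 0],
    [0.004, 0, 0, 0, 0, 0],
    [0.004, 0, 0, 0, 0, 0],
    [0.004, 0, 0, 0, 0, 0],
  ],
)

```text
t: 3.85
ee_pos: [571.9, 48.5, 136.5]
orientation: [2.098, 0.261, -2.087]
ft_force: [-1.5, 0.4, 3.5]
width: 0.4
```

Contact, with about 3.5 N as expected.

carry_out(
  commands=[
    [0.004, 0.0, 0.001, 0, 0, 0],
    [0.004, 0, 0.001, 0, 0, 0],
    [0.003, 0, 0, 0, 0, 0],
  ],
)

```text
t: 4.22
ee_pos: [571.8, 48.5, 125.6]
orientation: [2.103, 0.261, -2.083]
ft_force: [-0.1, 0.0, 2.5]
width: 0.3
```

carry_out(
  commands=[
    [0.002, 0, 0, 0, 0, 0],
    [0.002, 0, 0, 0, 0, 0],
  ],
)

```text
t: 4.47
ee_pos: [571.8, 48.5, 121.2]
orientation: [2.102, 0.261, -2.083]
ft_force: [-0.5, 0.2, 15.1]
width: 0.4
```

carry_out(
  commands=[
    [0, 0, 0, 0, 0, 0],
    [0, 0, 0, 0, 0, 0],
    [0, 0, 0, 0, 0, 0],
  ],
)

```text
t: 4.85
ee_pos: [571.7, 48.5, 121.4]
orientation: [2.102, 0.261, -2.083]
ft_force: [0.4, 0.7, 2.4]
width: 0.7
```

carry_out(
  commands=[
    [-0.01, 0, 0, 0, 0, 0],
    [-0.03, 0, 0, 0, 0, 0],
    [-0.025, 0, 0, 0, 0, 0],
    [0, -0.036, 0.019, 0, 0, 0],
    [0, -0.036, 0.019, 0, 0, 0],
    [0, -0.036, 0.019, 0, 0, 0],
    [0, 0, 0, 0, 0, 0],
  ],
)

```text
t: 5.72
ee_pos: [485.6, 140.2, 189.2]
orientation: [2.099, 0.259, -2.088]
ft_force: [0.5, -0.8, -0.1]
width: 0.4
```

```bash
python3 look.py 3
```

```text
5.825 [487.62586724 139.14114914 189.42251316] [ 0.11930498  0.59430858 -1.16491745] [[0.006, 0.239, -0.971], [0.004, -0.971, -0.239], [-1.0, -0.002, -0.007]]
```

View pics/look3.png

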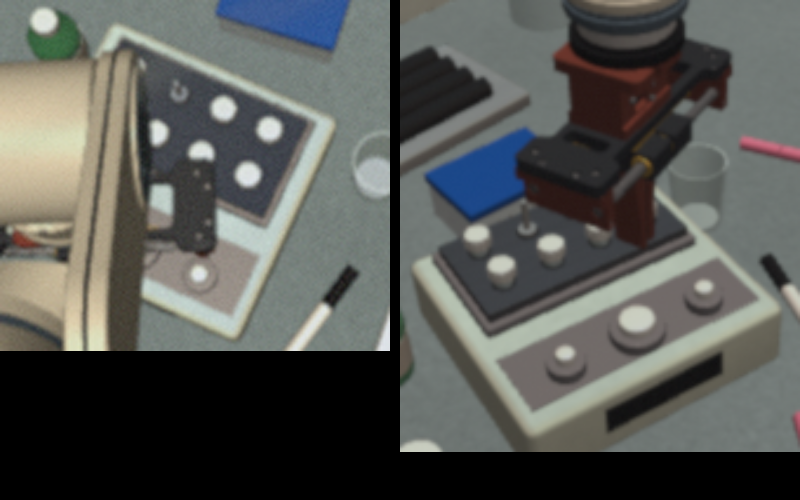

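The top view shows the formerly proud cap at about (310,197), as expected for home. The fingertips are over the start button with roughly 3 mm of error, so I'll correct that and descend.

carry_out(
  commands=[
    [0.02, 0.002, -0.003, 0, 0, 0],
    [0.025, 0, 0, 0, 0, 0],
    [0.02, 0, 0, 0, 0, 0],
    [0.008, 0, 0, 0, 0, 0],
    [0, 0, 0, 0, 0, 0],
  ],
)

```text
t: 6.45
ee_pos: [496.9, 134.7, 115.6]
orientation: [2.108, 0.252, -2.085]
ft_force: [0.4, 0.4, 0.4]
width: 0.3
```

```bash
python3 look.py 4
python3 - <<'E'
import pickle
from h import *
T=pickle.load(open("top3.pkl","rb"))
print([(c.tolist(),s.tolist()) for c,s in blobs(T["pixels"],(300,185,322,206),175)],proj(T,[[569.7,49.2,121],[569.7,49.2,124],[569.7,49.2,144]]))
E
```

```text
6.55 [497.20873402 134.98663159 116.32606662] [-0.66033982  0.46955715  0.36988191] [[0.012, 0.235, -0.972], [0.004, -0.972, -0.235], [-1.0, -0.001, -0.012]]
[([310.1, 196.5], [9, 8, 59])] [[309.70637372 196.71422953]
 [309.67415562 196.43559913]
 [309.45397871 194.53145321]]
```

View pics/look4.png

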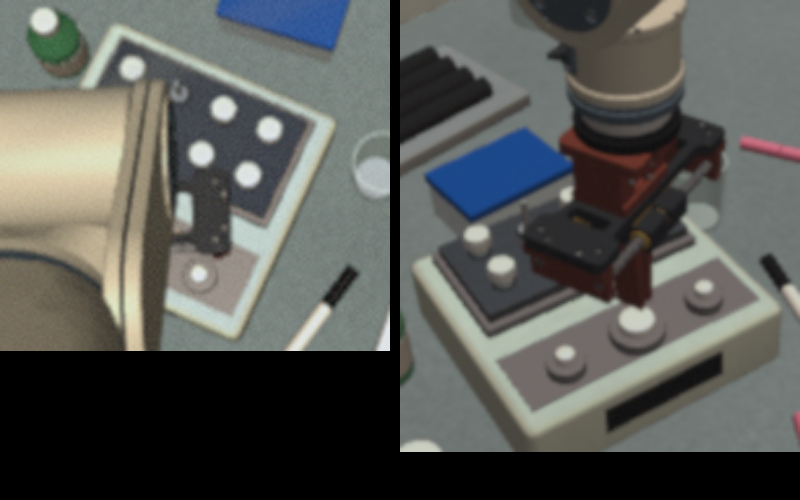

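carry_out(
  commands=[
    [0, -0.005, 0.0055, 0, 0, 0],
    [0, 0, 0, 0, 0, 0],
    [0, 0, 0, 0, 0, 0],
  ],
)

```text
t: 6.92
ee_pos: [491.1, 139.1, 117.9]
orientation: [2.112, 0.254, -2.081]
ft_force: [0.9, -0.1, 0.2]
width: 0.7
```

carry_out(
  commands=[
    [0.006, 0, 0, 0, 0, 0],
    [0.006, 0, 0, 0, 0, 0],
    [0.004, 0, 0, 0, 0, 0],
  ],
)

```text
t: 7.3
ee_pos: [491.6, 139.4, 101.3]
orientation: [2.113, 0.254, -2.08]
ft_force: [0.1, 0.4, 1.7]
width: 0.2
```

carry_out(
  commands=[
    [0.003, 0, 0, 0, 0, 0],
    [0.002, 0, 0, 0, 0, 0],
  ],
)

```text
t: 7.55
ee_pos: [491.7, 139.4, 96.0]
orientation: [2.113, 0.254, -2.08]
ft_force: [-4.7, -1.2, 21.3]
width: 0.6
```

The button is fully pressed: 21 N, z = 96. I'll hold briefly, release and withdraw up and away.

carry_out(
  commands=[
    [0, 0, 0, 0, 0, 0],
    [-0.006, 0, 0, 0, 0, 0],
    [-0.03, 0, 0, 0, 0, 0],
    [-0.04, 0, 0, 0, 0, 0],
    [-0.04, 0, 0, 0, 0, 0],
  ],
)

```text
t: 8.18
ee_pos: [487.9, 138.2, 212.7]
orientation: [2.105, 0.253, -2.088]
ft_force: [0.5, -0.8, 0.4]
width: 0.3
```

carry_out(
  commands=[
    [0, 0.045, 0, 0, 0, 0],
    [0, 0.05, 0, 0, 0, 0],
    [0, 0.05, 0, 0, 0, 0],
    [0, 0.05, 0, 0, 0, 0],
    [0, 0.05, 0, 0, 0, 0],
    [0, 0.04, 0, 0, 0, 0],
    [0, 0, 0, 0, 0, 0],
    [0, 0, 0, 0, 0, 0],
  ],
)

```text
t: 9.18
ee_pos: [559.3, -146.1, 217.5]
orientation: [2.113, 0.255, -2.077]
ft_force: [0.3, 0.3, -1.0]
width: -0.0
```

```bash
python3 look.py 5
python3 - <<'E'
import pickle
from h import *
for n,b in(("top",(215,135,350,262)),("side",(205,180,370,312))):
    for k in "05":
        d=pickle.load(open(f"{n}{k}.pkl","rb")); print(n,k,[c.tolist() for c,s in blobs(d["pixels"],b,175)])
E
```

```text
9.275 [ 559.4178267  -145.56236137  217.63228288] [ 0.28661488 -0.11590832  0.14827458] [[0.017, 0.239, -0.971], [0.004, -0.971, -0.239], [-1.0, -0.0, -0.018]]
top 0 [[231.3, 137.8], [265.5, 155.7], [305.7, 161.0], [300.4, 171.5], [256.6, 172.8], [318.4, 179.3], [274.4, 180.6], [292.0, 188.6], [309.8, 194.4], [241.1, 212.1], [266.0, 223.4], [291.0, 235.0], [334.7, 254.6]]
top 5 [[231.2, 137.7], [265.3, 155.7], [304.3, 160.4], [300.4, 171.5], [256.7, 172.9], [318.3, 179.2], [274.4, 180.6], [292.1, 188.7], [310.0, 196.6], [241.0, 212.0], [266.0, 223.4], [291.1, 235.0], [334.9, 254.5]]
side 0 [[296.8, 194.5], [308.0, 196.9], [277.7, 202.1], [288.9, 214.1], [237.3, 218.8], [268.7, 222.9], [247.4, 231.9], [305.2, 255.0], [275.0, 269.5], [212.9, 309.8]]
side 5 [[296.5, 194.5], [277.7, 202.2], [308.5, 206.0], [289.0, 214.2], [237.0, 219.0], [268.9, 223.0], [247.7, 232.0], [305.3, 255.0], [275.0, 269.6], [213.2, 309.8]]
```

View pics/look5.png

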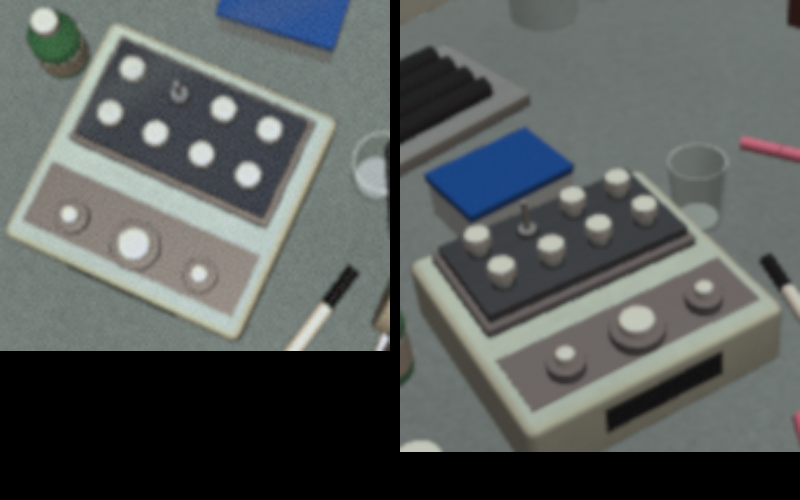

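The pictures show the tube level with the rest (side view (308.5,206.0), against about 205.7 predicted for home). The buttons are out, and everything else is within a fraction of a pixel of the start.

```bash
python3 -c "
from workcell import ctrl
print(ctrl.close_job())"
```

```text
the job is handed in; nothing more can be done
None
```

I pushed the proud tube (right end of the front row) home with the closed fingertips until it met a firm stop: 15 N at z of about 121 mm. I then pressed the middle, widest button fully (21 N at z = 96 mm), released it and withdrew the hand. The job was handed in at about 9.3 s; no verdict is reported.

- **Tube and buttons:** the last pictures show the pushed cap level with the other caps and the start button sprung back. The other caps and the small buttons are within about 0.3 px of where they began.
- **Loose things:** the loose things in the two cropped views look unmoved. I did not measure all six, and the timer was not in the last crops.
- **Disagreements:** the two cameras disagreed by about 1.6 mm on the shaker's position, so I used the joint fit. No check failed.

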